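# Pin the stake carriage home with ball-lock pins

### The job

Slide the cover off the pin box and see which pockets hold ball-lock pins; slide the stake carriage along its rail fully home against the red stop, then take each pin by its squeeze button and put it through a hole of the carriage and the rail below, flange right down, and let go so that its balls lock (one pin per hole, any order, every pin in the box). When all pins are locked in, put the cover back square on the empty box, and leave the bowl, the hammer and the copper offcut where they are.

Things in the scene. Friction and masses are not known exactly. Their poses are not given: they have to be found in the camera images.
- pinbox: Fixed blue steel box for the ball-lock pins, 125 mm tall. Origin: on the bench under the middle of its row of five pockets. Open at the top from x = -74 to +75 mm, y = -125 to +125 mm; side walls (8 mm) full height, front (-x) wall only 65 mm high. On its +x side a flat ledge flush with the side walls' rims runs from x = 75 to 241 mm: the cover slides across from the rims to it.
- ledge (a point): Point on top of the ledge (125 mm up), 168 mm along the box's +x from the box's origin: with the middle of the cover here the box is wholly open. Axes as the box.
- cover: Loose aluminium cover plate, 170 (x) by 290 (y) by 5 mm, 0.5 kg, lying on the box's rim and hiding the pockets. Origin: centre of its underside. A round wooden knob, 30 mm in diameter, stands in its middle from 12 to 42 mm above the underside. Closed, its middle is over the box's origin with axes parallel.
- pin1: Ball-lock pin (may be absent), 0.2 kg; all five are alike. Origin: on the axis at the underside of the round flange (42 mm across, 6 mm thick); z up towards the handle. Black handle, 24 mm wide along x, up to 52 mm above the origin, flat back at y = -13 mm. Red button on the +y side, 20 mm wide, from 12 to 46 mm above the origin, face at y = +18 mm.
- pin2: As pin1. Squeezing button against back by 5 mm (5 N at first, 10 N at the end; grip with 20 N or more) brings its face to y = +13 mm: the squeezed handle is 26 mm thick and centred on the pin's axis. Holding the pin this way keeps the balls in.
- pin3: As pin1. Below the flange is a steel shank, 14 mm in diameter, 48 mm long, tapered over the last 9 mm. Two balls stick out to 11.5 mm from the axis at +y and -y, 34 mm below the flange underside, and block a 17 mm hole.
- pin4: As pin1. With the button squeezed the balls draw into the shank, so that it passes a 17 mm hole; with the button let go they spring out, below the rail if the pin is right down. The pockets are wide enough for the balls.
- pin5: As pin1. The pockets of the box are five 32 mm square holes, 50 mm apart along the box's y, the third at the box's middle, in a grey floor 65 mm above the bench. A pin stands upright in a pocket, its flange on that floor and its button facing roughly the box's +x, or the pocket is empty.
- pin1_button (a joint): How far the button of pin1 is pressed: 0 out (balls out, locking), 0.005 m fully pressed (balls in).
- pin2_button (a joint): How far the button of pin2 is pressed: 0 out (balls out, locking), 0.005 m fully pressed (balls in).
- pin3_button (a joint): How far the button of pin3 is pressed: 0 out (balls out, locking), 0.005 m fully pressed (balls in).
- pin4_button (a joint): How far the button of pin4 is pressed: 0 out (balls out, locking), 0.005 m fully pressed (balls in).
- pin5_button (a joint): How far the button of pin5 is pressed: 0 out (balls out, locking), 0.005 m fully pressed (balls in).
- rail: Fixed dark steel rail on two blue feet, 120 (x) by 400 (y) mm, top 64 mm above the bench, 14 mm thick, open underneath, with four 17 mm holes and a red stop block at its -y end. Origin: on the bench under its middle. The carriage slides on it along the rail's y.
- carriage (a joint): Distance of the stake carriage from home: 0 fully home at the red stop (rail's -y end), its four holes over the rail's four; up to 0.10 m towards the rail's +y. Takes about 3 N to slide and stays where left. The carriage is an aluminium plate 100 by 270 by 12 mm, its top 76 mm above the bench.
- hole1 (a point): Centre of one of the four 17 mm through holes of the carriage plate, at its top face (76 mm up), 50 mm apart along the rail, hole1 nearest the red stop. Plate and rail together are 26 mm thick. A pin is home when its flange rests here. Axes as the rail.
- hole2 (a point): Centre of one of the four 17 mm through holes of the carriage plate, at its top face (76 mm up), 50 mm apart along the rail, hole1 nearest the red stop. Plate and rail together are 26 mm thick. A pin is home when its flange rests here. Axes as the rail.
- hole3 (a point): Centre of one of the four 17 mm through holes of the carriage plate, at its top face (76 mm up), 50 mm apart along the rail, hole1 nearest the red stop. Plate and rail together are 26 mm thick. A pin is home when its flange rests here. Axes as the rail.
- hole4 (a point): Centre of one of the four 17 mm through holes of the carriage plate, at its top face (76 mm up), 50 mm apart along the rail, hole1 nearest the red stop. Plate and rail together are 26 mm thick. A pin is home when its flange rests here. Axes as the rail.
- stake (a point): On the axis of the polished round stake head fixed on the carriage, 60 mm to the rail's +y of hole4, 114 mm above the bench. The head is 48 mm in diameter, with upright sides from 96 to 126 mm above the bench and a dome up to 142 mm, on a 44 mm square collar. Slide the carriage by it. Axes as the rail.
- bowl: Bystander: silver bowl, 120 mm across, 70 mm tall. Origin: middle of its foot.
- hammer: Bystander: hammer lying on the bench, 260 mm long.
- offcut: Bystander: upright offcut of copper tube, 60 mm across, 50 mm tall. Origin: middle of its foot.

How it is judged:
By the outcome, as a careful person would: the job done as asked, in the order asked, and still so for the second after the job is handed in, with the robot touching nothing.
Of pin1, pin2, pin3, pin4, pin5 only 3 to 4 are there at a start; the rules pass over those that are not, and their reading is None.
At some moment in a run one of cover may be knocked a few centimetres aside while the robot is not near it.
It also fails if it takes over 210 s, if anything falls off the work surface, if the arm or the gripper's body presses on something with over 40 N, if the wrist force passes 120 N, or if a joint passes its speed limit or range.

### The arm

A 6-joint arm with a two-finger parallel gripper is mounted at the origin on the work surface. World frame = base frame: x ahead of the robot, y to its left, z up, the work surface at z = 0. Lengths are in m, angles in rad, forces in N, time in s.
With the tool pointing down it reaches from about 0.325 to 0.75 m from the base axis. Payload 7.6 kg.
Tool frame: the origin (TCP) lies at the very end of the fingers, on their centre line; the grasp point (between the pads) lies 19 mm behind it; z points along the fingers, y is the line along which they close (so a half turn about z gives the same grasp; the last joint's range is limited). The gripper opens to 85 mm and grips with 20 to 120 N. Pads are 22 mm wide; open, the fingers measure 114 mm over their backs; the gripper's body (76 mm by 85 mm) begins 54 mm behind the grasp point. The pads swing forward as they close: fully open they stand 13 mm farther back than shut.
Start: joints at [1.113, 0.052, 1.401, -0, 1.689, -0.07], TCP at [0.199, 0.486, 0.231] pointing down, gripper open.
Joint ranges: [-2.9, 2.9], [-0.91, 2.17], [0.12, 2.37], [-1.06, 4.2], [0.26, 2.73], [-2.93, 2.93]. Speed limits (rad/s): [2.57, 2.57, 3.01, 3.14, 3.14, 3.14].

### API

Orientations are given as a unit quaternion [w, x, y, z].
In Python, from workcell import get_obs, snapshot, hand_in, look_for, regions_of, pinpoint gives the robot as it stands.
- The arm moves only by the shell command python3 -m inch 'ROWS' [OPENING] [FORCE]. ROWS is a JSON object of lists of equal length, an entry for each row: "offset": the shift along the tool's x, y, z in mm, a list of three; "twist": the turn, a rotation vector about the tool's x, y, z in degrees, a list of three. A call has 1 to 8 rows; each row is the pose to reach, as a shift and turn from the pose commanded when the call began, along the tool's axes at that moment; what a row does not reach only later rows make up. A row lasts 1/12 s, in which the tool goes at most 41.7 mm and 7.16 degrees, less where a joint would pass 70% of its speed; a pose out of reach is approached as far as the arm can. A call with a gripper value outside its range is refused whole. OPENING is the opening, from -1 (shut) to 1 (fully open), so that 0 is half open, set as the call begins (- or left out, the last holds). The fingers move at their own pace and stop on an object; FORCE is the grip in N (left out, the last holds). Time passes only in rows, so rows that repeat a pose let the fingers close. It gives the time, the measured TCP pose, the force, the opening and the grip force at its end, in the units of the state.
- get_obs(): the state, without advancing time (a new reading comes with each control period).
- snapshot(name): name is "side" or "top" or "wrist"; returns a dict with "pixels" (480x640x3 uint8, red, green, blue), "z_map" (480x640 float32, m along the optical axis (not along the pixel's ray), 0 where there is no reading), "fx", "fy", "cx", "cy" (pixels), "pose" (4x4, takes a point from camera to world coordinates). Camera axes: x right, y down, z forward; pixel columns grow to the right and rows downward; lengths in m; the calibration is good to about 2 mm. The wrist camera is an equidistant fisheye: a pixel r from the principal point sees the ray r / f radians off the axis. A picture is of the moment at which its call begins.
- hand_in(): hands the job in; it is judged then, once.
Trained networks look in a picture, given as the dict that the camera call returned (one of the last four; its "shot" number tells which), for a name from the list of things; names that differ only in an ending like _2 or _b are one class to them, and where a whole thing is asked for, a point or a joint stands for the part that bears it (a point fixed in the world has none). Each returns a list of dicts, best first, with "score" (0 to 1); they miss things now and then, are a little off and sometimes report something else, mostly with a low value. They report only what shows in the picture. A call takes as long as a camera call.
- look_for(picture, query): "location" ([column, row] in pixels, amid what is visible of it).
- regions_of(picture, query): "mask" (480x640 bool, what is visible of it) and "location" ([column, row] in pixels, amid what is visible of it).
- pinpoint(picture, query): "location" ([column, row] in pixels: a listed point, or the origin of a listed thing).
The state is a dict: "time_s": time; "joint_pos": joint angles; "qvel": joint speeds; "joint_efforts": joint torques, N m; "ee_pos": TCP position; "tcp_rot": TCP orientation; "wrist_force": force on the tool from outside, world axes, zero at the start; "moment": the same for the moment, N m; "width": opening from 0.0 (shut) to 1.0 (fully open); "grasp_force": force on a finger pad.
Only numpy, scipy, OpenCV 4.12 (cv2) and the standard library are available. Lean on these libraries where they do the work, as an engineer would, in place of code of your own. Each camera call takes 0.05 s, during which the arm holds its last target. There are 200 camera calls.

## Working session

There is one attempt and no reset: what is moved stays moved. The work goes in short steps, Python scripts to look and compute and a shell command to move; the robot and the scene stay as the last step left them, time stands still between calls to the robot, and variables do not carry over. Pictures are saved under pics/ and viewed, at most 14 in all, crops included, and the job is handed in when it is done.

```bash
ls; mkdir -p pics; cat > h.py <<'E'
import numpy as np, cv2
from scipy.spatial.transform import Rotation as R
from workcell import *
def save(s,n,crop=None,k=1):
    im=s["pixels"][:,:,::-1]
    if crop: a,b,c,d=crop; im=im[b:d,a:c]
    if k!=1: im=cv2.resize(im,None,fx=k,fy=k,interpolation=cv2.INTER_CUBIC)
    cv2.imwrite("pics/"+n+".png",im)
def ray(s,u,v,fish=False):
    x=(u-s["cx"])/s["fx"];y=(v-s["cy"])/s["fy"]
    if fish:
        r=np.hypot(x,y); k=np.tan(r)/r if r>1e-9 else 1; x*=k;y*=k
    return np.array([x,y,1.])
def at_z(s,u,v,z,fish=False):
    P=np.array(s["pose"]); d=P[:3,:3]@ray(s,u,v,fish); o=P[:3,3]
    return o+d*(z-o[2])/d[2]
def at_d(s,u,v,fish=False):
    P=np.array(s["pose"]); z=s["z_map"][int(round(v)),int(round(u))]
    return P[:3,:3]@(ray(s,u,v,fish)*z)+P[:3,3]
def cloud(s,mask,fish=False):
    v,u=np.nonzero(mask&(s["z_map"]>0)); z=s["z_map"][v,u]
    x=(u-s["cx"])/s["fx"];y=(v-s["cy"])/s["fy"]
    if fish:
        r=np.hypot(x,y)+1e-12; k=np.tan(r)/r; x=x*k;y=y*k
    P=np.array(s["pose"]); return (np.c_[x*z,y*z,z]@P[:3,:3].T)+P[:3,3]
def tool(dxyz):
    "world shift (mm) -> tool axes"
    q=get_obs()["tcp_rot"]; return R.from_quat([q[1],q[2],q[3],q[0]]).inv().apply(dxyz)
E
python3 - <<'E'
from h import *
s=snapshot("top"); save(s,"top0")
print(np.round(s["pose"],3),s["fx"])
for n in ["pinbox","cover","rail","carriage","hole1","hole4","stake","ledge","bowl","hammer","offcut"]:
    for r in pinpoint(s,n)[:2]:
        u,v=r["location"]; print(n,round(r["score"],2),np.round([u,v]),np.round(at_d(s,u,v),3))
o=get_obs();print(o)
E
```

```text
pics
[[ 0.005 -0.994  0.112  0.452]
 [-0.999 -0.009 -0.039  0.003]
 [ 0.04  -0.112 -0.993  1.067]
 [ 0.     0.     0.     1.   ]] 491.49695481253275
cover 0.57 [170. 296.] [0.453 0.229 0.166]
rail 0.64 [397. 271.] [ 0.507 -0.204  0.075]Traceback (most recent call last):
  File "<stdin>", line 5, in <module>
ValueError: it knows: bowl, cover, hammer, hole, ledge, offcut, pin, pinbox, rail, stake
```

View pics/top0.png

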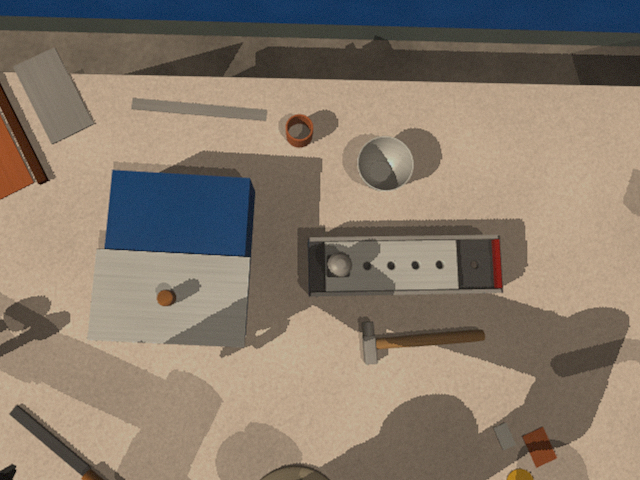

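The top view shows the cover with its knob at (166,298) and the blue ledge above it. The carriage's stake is at (339,265), its holes are at (367..439,266), and the red stop is on the right at (497,263). Next I'll get the poses from the masks.

```bash
cat >> h.py <<'E'
def rect(pts):
    (c,(w,h),a)=cv2.minAreaRect((pts[:,:2]*1000).astype(np.float32)); return np.round(c,1),np.round((w,h),1),round(a,2)
E
python3 - <<'E'
from h import *
s=snapshot("top")
for n in ["cover","pinbox","rail"]:
    for r in regions_of(s,n)[:1]:
        c=cloud(s,r["mask"]); print(n,r["score"],r["mask"].sum())
        zs=np.median(c[:,2]); print(zs)
        for lo,hi in [(.12,.14),(.115,.128),(.07,.08),(.10,.15)]:
            q=c[(c[:,2]>lo)&(c[:,2]<hi)]
            if len(q)>50: print(lo,hi,len(q),rect(q),np.median(q[:,2]))
m=np.ones((480,640),bool); c=cloud(s,m)
k=c[(c[:,2]>.15)&(abs(c[:,0]-.45)<.05)&(abs(c[:,1]-.23)<.1)]; print("knob",len(k),np.median(k,0),rect(k))
for n in ["hole","stake","ledge"]:
    for r in pinpoint(s,n)[:5]:
        u,v=r["location"]; z={"hole":.076,"stake":.114,"ledge":.125}[n]; print(n,round(r["score"],2),np.round([u,v]),np.round(at_z(s,u,v,z),4))
# box ledge blue
hsv=cv2.cvtColor(s["pixels"],cv2.COLOR_RGB2HSV); b=(hsv[...,0]>100)&(hsv[...,0]<125)&(hsv[...,1]>120); b[:150]=0
q=cloud(s,b); q=q[(q[:,2]>.117)&(q[:,2]<.135)]; print("ledge",len(q),rect(q),np.median(q[:,2]))
red=((hsv[...,0]<8)&(hsv[...,1]>180)); red[:,:480]=0;red[:225]=0;red[300:]=0; q=cloud(s,red); print("red",rect(q),np.median(q[:,2]))
o=get_obs();print(o["ee_pos"],R.from_quat(np.roll(o["tcp_rot"],-1)).as_matrix().round(3),o["width"])
E
```

```text
cover 0.62 14217
0.12885860108197317
0.12 0.14 13863 (array([451.6, 240.2]), array([291.1, 170.6]), 87.25) 0.12881879270489072
0.115 0.128 4297 (array([451.7, 240.3]), array([290.9, 170.6]), 87.25) 0.12713989135880588
0.1 0.15 13881 (array([451.6, 240.2]), array([291.1, 170.6]), 87.25) 0.12882183519449908
rail 0.96 11440
0.07353586401068513
0.12 0.14 420 (array([516.7, -80.5]), array([47. , 45.8]), 18.03) 0.13414385328541134
0.115 0.128 83 (array([516.5, -80.7]), array([46.4, 46.4]), 61.78) 0.12540765337375503
0.07 0.08 7323 (array([ 520.4, -220.6]), array([120.3, 390.8]), 1.4) 0.07452621507350055
0.1 0.15 499 (array([516.5, -80.7]), array([46.3, 46.7]), 46.29) 0.13489634565206732
knob 241 [0.45157063 0.23754144 0.16525594] (array([451.2, 239.2]), array([28.2, 28.9]), 24.91)
hole 0.91 [415. 262.] [ 0.5241 -0.2407  0.076 ]
hole 0.74 [442. 264.] [ 0.5204 -0.2953  0.076 ]
hole 0.68 [366. 265.] [ 0.5188 -0.1399  0.076 ]
hole 0.6 [390. 265.] [ 0.5176 -0.19    0.076 ]
hole 0.2 [380. 171.] [ 0.713 -0.171  0.076]
stake 0.75 [341. 266.] [ 0.5136 -0.0847  0.114 ]
ledge 0.62 [176. 207.] [0.6242 0.2334 0.125 ]
ledge 10809 (array([613. , 230.8]), array([266. , 153.5]), 87.33) 0.12375359521010976
red (array([ 524.4, -413.1]), array([98.8, 19.1]), 2.32) 0.07809394084996163
[0.19851295 0.48604074 0.23131222] [[-0.926  0.378  0.   ]
 [ 0.378  0.926  0.   ]
 [-0.     0.    -1.   ]] 0.9981872679668552
```

```bash
python3 -m inch '{"offset":[[-41,-16.5,0],[-82,-33,0],[-123,-49.5,0],[-164,-66,0],[-205,-82.5,0],[-246,-99,0],[-287,-116,0],[-327,-132,0]],"twist":[[0,0,7],[0,0,14],[0,0,21],[0,0,28],[0,0,35],[0,0,42],[0,0,49],[0,0,56]]}' 0.4 60
python3 -m inch '{"offset":[[0,0,0],[0,0,0],[0,0,0]],"twist":[[0,0,7],[0,0,14],[0,0,14.5]]}'
python3 - <<'E'
from h import *
s=snapshot("wrist"); save(s,"w0")
o=get_obs(); print(tool(1000*(np.array([.4516,.2402,.138])-o["ee_pos"])),o["width"])
print(np.round(s["pose"],3),s["fx"])
E
```

```text
time_s: 1.22
ee_pos: [0.4386, 0.2519, 0.2316]
tcp_rot: [0.0, 0.633, 0.774, 0.0]
wrist_force: [0.7, 0.9, 0.5]
width: 0.699
grasp_force: 0.0
time_s: 1.47
ee_pos: [0.438, 0.2529, 0.2312]
tcp_rot: [-0.0, 0.726, 0.688, -0.0]
wrist_force: [-0.1, 0.0, -0.8]
width: 0.694
grasp_force: 0.0
[-12.54785139  14.57869482  93.26721305] 0.6966503375120214
[[ 0.999 -0.052 -0.014  0.443]
 [-0.054 -0.959 -0.28   0.325]
 [ 0.001  0.28  -0.96   0.374]
 [ 0.     0.     0.     1.   ]] 371.64829954431775
```

View pics/w0.png

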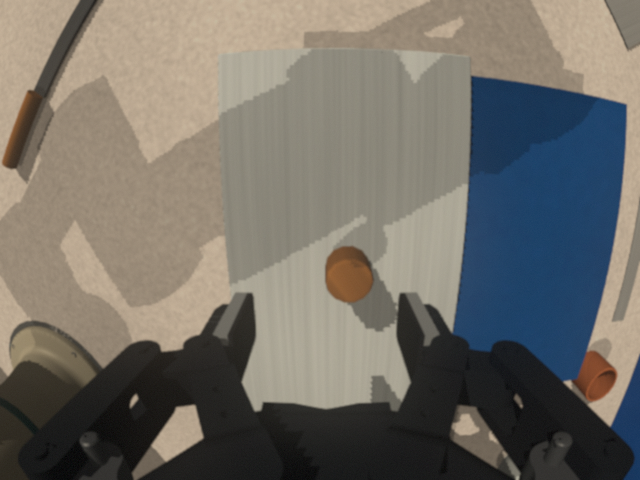

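The wrist view shows the knob at (348,272), which agrees with the estimate. I'll grip it and slide the cover onto the ledge.

```bash
python3 -m inch '{"offset":[[-12.5,14.6,0],[-12.5,14.6,40],[-12.5,14.6,75],[-12.5,14.6,92],[-12.5,14.6,92]],"twist":[[0,0,0],[0,0,0],[0,0,0],[0,0,0],[0,0,0]]}'
python3 -m inch '{"offset":[[0,0,0],[0,0,0],[0,0,0],[0,0,0],[0,0,0],[0,0,0]],"twist":[[0,0,0],[0,0,0],[0,0,0],[0,0,0],[0,0,0],[0,0,0]]}' -1 50
python3 -m inch '{"offset":[[0,8,0],[0,30,0],[0,55,0],[0,80,0],[0,105,0],[0,130,0],[0,155,0],[0,168,0]],"twist":[[0,0,0],[0,0,0],[0,0,0],[0,0,0],[0,0,0],[0,0,0],[0,0,0],[0,0,0]]}'
python3 -m inch '{"offset":[[0,0,0],[0,0,0]],"twist":[[0,0,0],[0,0,0]]}'
python3 - <<'E'
from h import *
s=snapshot("top"); save(s,"top1")
c=cloud(s,np.ones((480,640),bool))
q=c[(abs(c[:,0]-.45)<.09)&(abs(c[:,1]-.24)<.14)]
p=q[(q[:,2]>.08)&(q[:,2]<.123)]
print(np.unique((p[:,1]*100).astype(int),return_counts=True))
for r in pinpoint(s,"pin")[:6]:
    u,v=r["location"]; print(round(r["score"],2),np.round([u,v]),np.round(at_z(s,u,v,.065),4))
E
```

```text
time_s: 1.93
ee_pos: [0.4489, 0.2399, 0.1345]
tcp_rot: [-0.001, 0.722, 0.692, -0.004]
wrist_force: [-0.1, -0.9, 0.3]
width: 0.702
grasp_force: 0.0
time_s: 2.43
ee_pos: [0.4523, 0.2412, 0.1419]
tcp_rot: [0.0, 0.723, 0.69, 0.002]
wrist_force: [-1.9, 1.7, 6.9]
width: 0.335
grasp_force: 50.2
time_s: 3.1
ee_pos: [0.6209, 0.2328, 0.142]
tcp_rot: [-0.0, 0.724, 0.69, 0.001]
wrist_force: [-8.6, 0.9, 9.5]
width: 0.329
grasp_force: 50.8
time_s: 3.27
ee_pos: [0.6218, 0.2326, 0.142]
tcp_rot: [0.002, 0.724, 0.69, 0.003]
wrist_force: [5.0, 0.1, 3.4]
width: 0.332
grasp_force: 50.4
(array([10, 11, 12, 13, 14, 15, 16, 17, 18, 19, 34, 35, 36, 37]), array([259,  70,  66,  92,  99,  26,  17,  65,  89,  12,   3,   3, 340,
        26]))
0.8 [230. 301.] [0.4439 0.1351 0.065 ]
0.51 [202. 299.] [0.4483 0.1906 0.065 ]
```

View pics/top1.png

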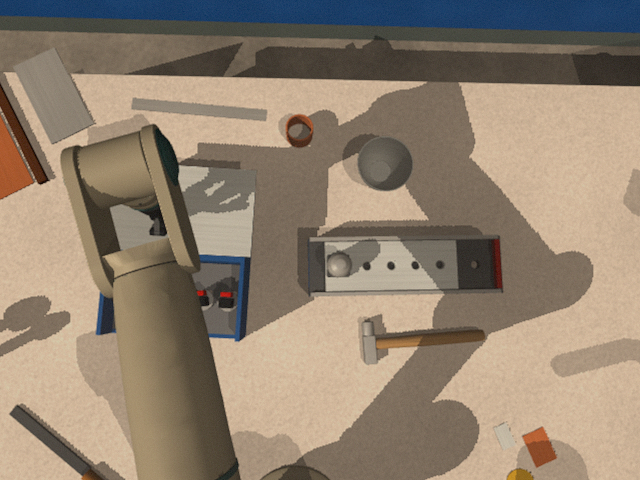

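The box is open, with pins visible at about (203,297) and (228,297). The arm hides the rest. I'll release the knob and go to the stake.

```bash
python3 -m inch '{"offset":[[0,0,0],[0,0,0],[0,0,0],[0,0,-20],[0,0,-55],[0,0,-90],[0,0,-90]],"twist":[[0,0,0],[0,0,0],[0,0,0],[0,0,0],[0,0,0],[0,0,0],[0,0,0]]}' 0.6
python3 -m inch '{"offset":[[-40,-11,0],[-80,-22,0],[-120,-34,0],[-160,-45,0],[-200,-56,0],[-240,-68,0],[-280,-79,0],[-317,-90,0]],"twist":[[0,0,-0.5],[0,0,-1],[0,0,-1.5],[0,0,-2],[0,0,-2.5],[0,0,-3],[0,0,-3.5],[0,0,-4]]}'
python3 -m inch '{"offset":[[0,0,0],[0,0,0]],"twist":[[0,0,0],[0,0,0]]}'
python3 - <<'E'
from h import *
s=snapshot("top"); save(s,"top2",(80,220,280,360),4)
o=get_obs(); print(tool(1000*(np.array([.5166,-.0806,.100])-o["ee_pos"])),o["ee_pos"],o["width"],o["tcp_rot"])
for r in pinpoint(s,"pin")[:6]:
    u,v=r["location"]; print(round(r["score"],2),np.round([u,v]),np.round(at_z(s,u,v,.065),4))
c=cloud(s,np.ones((480,640),bool))
q=c[(abs(c[:,0]-.45)<.06)&(abs(c[:,1]-.24)<.118)]; q=q[(q[:,2]>.107)&(q[:,2]<.123)]
n,l,st,ce=cv2.connectedComponentsWithStats((s["z_map"]>0).astype(np.uint8))
for y0 in np.arange(.14,.35,.05):
    p=q[abs(q[:,1]-y0)<.02]; print(round(y0,2),len(p),p.mean(0) if len(p) else "", rect(p) if len(p)>20 else "")
s=snapshot("wrist"); 
r=regions_of(s,"stake")[0]; p=cloud(s,r["mask"],True); p=p[(p[:,2]>.1)]; print("stake",len(p),rect(p))
E
```

```text
time_s: 3.95
ee_pos: [0.6211, 0.2332, 0.2387]
tcp_rot: [0.003, 0.724, 0.69, 0.006]
wrist_force: [0.7, -0.6, 2.4]
width: 0.8
grasp_force: 0.0
time_s: 4.62
ee_pos: [0.5131, -0.0817, 0.2293]
tcp_rot: [0.0, 0.699, 0.715, 0.0]
wrist_force: [1.3, -0.2, 0.0]
width: 0.799
grasp_force: 0.0
time_s: 4.78
ee_pos: [0.5138, -0.0815, 0.2295]
tcp_rot: [0.0, 0.7, 0.714, 0.0]
wrist_force: [0.7, 0.5, -0.2]
width: 0.798
grasp_force: 0.0
[ -0.55102391   2.36460875 129.36146045] [ 0.51418088 -0.0801522   0.22936085] 0.8024617275050544 [-2.43316630e-05  6.99631915e-01  7.14503403e-01  2.64895449e-04]
0.88 [129. 296.] [0.4533 0.3343 0.065 ]
0.82 [228. 303.] [0.4399 0.1372 0.065 ]
0.81 [203. 300.] [0.4459 0.1889 0.065 ]
0.59 [152. 298.] [0.4504 0.2887 0.065 ]
0.14 184 [0.44667903 0.13864524 0.11366144] (array([448.3, 139. ]), array([30.6, 23.3]), 0.14)
0.19 181 [0.44882822 0.18826012 0.11378676] (array([450.2, 188.4]), array([30.5, 24. ]), 3.7)
0.24 0  
0.29 186 [0.45320395 0.28734054 0.11379337] (array([454.9, 288. ]), array([24.3, 30.9]), 79.33)
0.34 192 [0.45586964 0.33736296 0.11363391] (array([457.3, 337.7]), array([24. , 31.5]), 80.95)
stake 3893 (array([517.8, -81.5]), array([46.3, 46.5]), 4.15)
```

View pics/top2.png

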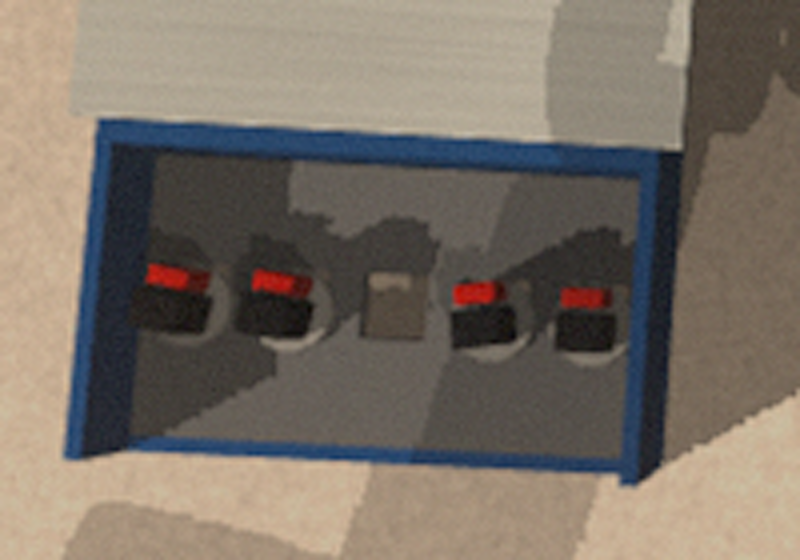

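Four pins are present. In the crop they are at (170,295), (275,300), (485,312) and (587,318), and the middle pocket at (395,305) is empty. Now I'll grip the stake and slide the carriage home.

```bash
python3 -m inch '{"offset":[[-1,3,35],[-1,3,70],[-1,3,100],[-1,3,122],[-1,3,128],[-1,3,128]],"twist":[[0,0,0],[0,0,0],[0,0,0],[0,0,0],[0,0,0],[0,0,0]]}' 0.8
python3 -m inch '{"offset":[[0,0,0],[0,0,0],[0,0,0],[0,0,0]],"twist":[[0,0,0],[0,0,0],[0,0,0],[0,0,0]]}' -1 30
python3 -m inch '{"offset":[[-5,0,0],[-20,0,0],[-35,0,0],[-50,0,0],[-60,0,0],[-65,0,0],[-67,0,0],[-67,0,0]],"twist":[[0,0,0],[0,0,0],[0,0,0],[0,0,0],[0,0,0],[0,0,0],[0,0,0],[0,0,0]]}'
python3 -m inch '{"offset":[[-1,0,0],[-2,0,0],[-3,0,0],[-4,0,0]],"twist":[[0,0,0],[0,0,0],[0,0,0],[0,0,0]]}'
```

```text
time_s: 5.48
ee_pos: [0.5166, -0.0796, 0.0995]
tcp_rot: [-0.002, 0.699, 0.716, -0.001]
wrist_force: [-0.8, -0.8, 0.2]
width: 0.9
grasp_force: 0.0
time_s: 5.82
ee_pos: [0.517, -0.0808, 0.1038]
tcp_rot: [-0.0, 0.699, 0.715, -0.0]
wrist_force: [-10.6, 1.0, 9.6]
width: 0.548
grasp_force: 31.3
time_s: 6.48
ee_pos: [0.5186, -0.1488, 0.1039]
tcp_rot: [0.0, 0.699, 0.715, -0.0]
wrist_force: [-9.0, -0.8, 6.7]
width: 0.552
grasp_force: 31.1
time_s: 6.82
ee_pos: [0.5187, -0.1518, 0.1038]
tcp_rot: [0.0, 0.699, 0.715, -0.0]
wrist_force: [-8.6, 3.1, 9.5]
width: 0.548
grasp_force: 31.1
```

```bash
python3 -m inch '{"offset":[[-1,0.3,0],[-2,0,0],[-3,0,0],[-4,0,0]],"twist":[[0,0,0],[0,0,0],[0,0,0],[0,0,0]]}'
python3 -m inch '{"offset":[[-1,0,0],[-2,0,0],[-3,0,0],[-4,0,0]],"twist":[[0,0,0],[0,0,0],[0,0,0],[0,0,0]]}'
```

```text
time_s: 7.15
ee_pos: [0.5188, -0.1557, 0.1038]
tcp_rot: [-0.0, 0.699, 0.715, -0.0]
wrist_force: [-9.7, 1.9, 7.9]
width: 0.548
grasp_force: 31.1
time_s: 7.48
ee_pos: [0.5189, -0.1582, 0.1039]
tcp_rot: [-0.001, 0.699, 0.715, 0.001]
wrist_force: [-10.5, 13.8, 11.4]
width: 0.547
grasp_force: 31.4
```

```bash
python3 -m inch '{"offset":[[-1,0,0],[-1.5,0,0],[-1.5,0,0]],"twist":[[0,0,0],[0,0,0],[0,0,0]]}'
python3 -m inch '{"offset":[[0,0,0],[0,0,0],[0,0,0],[0,0,-20],[0,0,-55],[0,0,-95],[-30,0,-125],[-30,0,-125]],"twist":[[0,0,0],[0,0,0],[0,0,0],[0,0,0],[0,0,0],[0,0,0],[0,0,0],[0,0,0]]}' 0.6
python3 - <<'E'
from h import *
def circ(s,u,v,z,fish,w=14):
    # dark blob centroid near u,v
    g=cv2.cvtColor(s["pixels"],cv2.COLOR_RGB2GRAY).astype(float); u0,v0=int(round(u)),int(round(v))
    p=g[v0-w:v0+w+1,u0-w:u0+w+1]; m=(p<np.percentile(p,60)*.6).astype(np.uint8)
    n,l,st,ce=cv2.connectedComponentsWithStats(m)
    i=min(range(1,n),key=lambda i:np.hypot(*(ce[i]-w))-.02*st[i,4]) if n>1 else 0
    return ce[i]+[u0-w,v0-w],st[i]
for cam,f in [("wrist",True),("top",False)]:
    s=snapshot(cam); save(s,"h_"+cam)
    for r in pinpoint(s,"hole")[:6]:
        u,v=r["location"]
        try: (a,b),st=circ(s,u,v,.076,f)
        except Exception as e: a,b,st=u,v,0
        print(cam,round(r["score"],2),np.round([u,v,a,b]),np.round(at_z(s,u,v,.076,f),4),np.round(at_z(s,a,b,.076,f),4),st)
    r=regions_of(s,"stake")[0]; p=cloud(s,r["mask"],f); p=p[(p[:,2]>.1)]; print("stake",len(p),rect(p))
    h=cv2.cvtColor(s["pixels"],cv2.COLOR_RGB2HSV)
E
```

```text
time_s: 7.73
ee_pos: [0.5189, -0.1581, 0.1038]
tcp_rot: [-0.002, 0.699, 0.716, 0.002]
wrist_force: [-10.3, 16.5, 12.6]
width: 0.547
grasp_force: 31.5
time_s: 8.4
ee_pos: [0.5218, -0.1953, 0.2347]
tcp_rot: [0.007, 0.7, 0.714, 0.002]
wrist_force: [-0.6, -0.7, 1.8]
width: 0.797
grasp_force: 0.0
wrist 0.82 [320. 302. 320. 299.] [ 0.5211 -0.2698  0.076 ] [ 0.5213 -0.2669  0.076 ] [  6   6  18  13 168]
wrist 0.78 [319. 390. 321. 385.] [ 0.5213 -0.372   0.076 ] [ 0.5229 -0.3652  0.076 ] [10  6 14  9 75]
wrist 0.75 [323. 251. 321. 249.] [ 0.5229 -0.2209  0.076 ] [ 0.5209 -0.2199  0.076 ] [  3   8  19   9 101]
wrist 0.61 [325. 350. 321. 346.] [ 0.5265 -0.3205  0.076 ] [ 0.5222 -0.316   0.076 ] [  2   5  17  11 117]
stake 3775 (array([ 520. , -159.2]), array([46.7, 47.1]), 44.33)
top 0.86 [454. 262. 443. 274.] [ 0.5249 -0.3208  0.076 ] [ 0.5001 -0.2982  0.076 ] [ 0 24  9  5 36]
stake 495 (array([ 506.9, -157.3]), array([97.5, 70.1]), 84.3)
```

View pics/h_wrist.png

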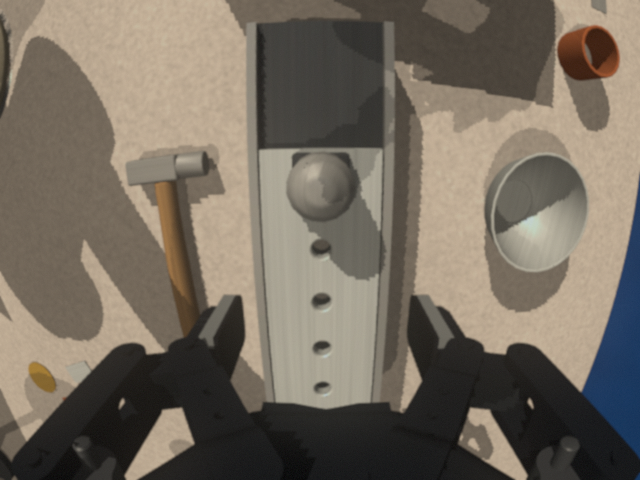

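Home: the carriage plate runs under the picture's lower edge, its four holes are at (321,249), (320,299), (321,346) and (321,385), and the stake is at (321,187). Next is pin A, the one at y≈0.139.

```bash
cat >> h.py <<'E'
PIN={"A":(445.8,139.0,0),"B":(447.7,188.2,3.0),"C":(452.4,288.4,-10),"D":(454.8,338.1,-9.5)}
HOLE={4:(520.7,-219.3,1.3),3:(521.9,-269.3,1.3),2:(523.,-319.3,1.3),1:(524.,-369.3,1.3)}
def need(t,z):
    o=get_obs(); d=tool([t[0]-1e3*o["ee_pos"][0],t[1]-1e3*o["ee_pos"][1],z-1e3*o["ee_pos"][2]])
    m=R.from_quat(np.roll(o["tcp_rot"],-1)).as_matrix(); yaw=np.degrees(np.arctan2(m[1,1],m[0,1]))
    print("offset",d.round(1),"twist z",round(yaw-t[2],2),"tilt",m[:2,2].round(3),"ee",np.round(o["ee_pos"],4),"w",round(o["width"],3))
E
python3 -m inch '{"offset":[[41,-8,0],[82,-16,0],[123,-25,0],[164,-33,0],[205,-41,0],[246,-50,0],[287,-58,0],[327,-67,0]],"twist":[[0,0,0],[0,0,0],[0,0,0],[0,0,0],[0,0,0],[0,0,1],[0,0,1],[0,0,1]]}' 0.6
python3 -m inch '{"offset":[[8,-2,0],[8,-2,0],[8,-2,0]],"twist":[[0,0,0],[0,0,0],[0,0,0]]}'
python3 -c "
from h import *
need(PIN['A'],78)"
```

```text
time_s: 9.37
ee_pos: [0.4442, 0.1358, 0.2254]
tcp_rot: [-0.0, 0.705, 0.709, -0.001]
wrist_force: [0.3, -0.5, -0.2]
width: 0.802
grasp_force: 0.0
time_s: 9.62
ee_pos: [0.4432, 0.1418, 0.2255]
tcp_rot: [-0.0, 0.705, 0.709, -0.001]
wrist_force: [-0.6, -0.6, 0.0]
width: 0.801
grasp_force: 0.0
offset [ -2.7   2.7 147.5] twist z 0.38 tilt [-0.001 -0.001] ee [0.4432 0.1418 0.2255] w 0.801
```

```bash
python3 -m inch '{"offset":[[-2.7,2.7,30],[-2.7,2.7,65],[-2.7,2.7,100],[-2.7,2.7,130],[-2.7,2.7,147],[-2.7,2.7,147]],"twist":[[0,0,0],[0,0,0],[0,0,0],[0,0,0],[0,0,0],[0,0,0]]}' 0.4
python3 -m inch '{"offset":[[0,0,0],[0,0,0],[0,0,0],[0,0,0],[0,0,0]],"twist":[[0,0,0],[0,0,0],[0,0,0],[0,0,0],[0,0,0]]}' -1 40
python3 -m inch '{"offset":[[0,0,-15],[0,0,-40],[0,0,-75],[0,0,-110],[0,0,-140],[0,0,-155],[0,0,-155]],"twist":[[0,0,0],[0,0,0],[0,0,0],[0,0,0],[0,0,0],[0,0,0],[0,0,0]]}'
python3 - <<'E'
from h import *
need(HOLE[1],230)
s=snapshot("side"); save(s,"side0"); print(np.round(s["pose"],3),s["fx"])
for r in regions_of(s,"pin")[:2]:
    p=cloud(s,r["mask"]); print(r["score"],r["location"],len(p),np.median(p,0),p.min(0),p.max(0))
E
```

```text
time_s: 10.12
ee_pos: [0.4439, 0.1367, 0.0745]
tcp_rot: [-0.002, 0.706, 0.708, -0.004]
wrist_force: [0.6, 0.2, -0.2]
width: 0.699
grasp_force: 0.0
time_s: 10.53
ee_pos: [0.4476, 0.1388, 0.082]
tcp_rot: [0.001, 0.705, 0.709, 0.001]
wrist_force: [-2.6, -1.1, 5.7]
width: 0.286
grasp_force: 40.5
time_s: 11.12
ee_pos: [0.448, 0.1392, 0.24]
tcp_rot: [0.003, 0.705, 0.709, 0.004]
wrist_force: [0.0, -0.3, -3.1]
width: 0.285
grasp_force: 40.7
offset [-508.8   73.5    9.6] twist z -1.03 tilt [0.01  0.002] ee [0.448  0.1392 0.24  ] w 0.285
[[ 0.876 -0.256  0.409  0.12 ]
 [-0.483 -0.456  0.748 -0.898]
 [-0.006 -0.852 -0.523  0.705]
 [ 0.     0.     0.     1.   ]] 475.7141919012176
0.7 [234.1, 178.4] 366 [0.44564256 0.12842735 0.23441761] [0.42697192 0.11488753 0.07197045] [0.54170335 0.36895565 0.27623528]
0.65 [230.8, 216.2] 139 [0.44615434 0.17865646 0.10719428] [0.43323751 0.16930569 0.06450391] [0.48225028 0.28463663 0.11956813]
```

View pics/side0.png

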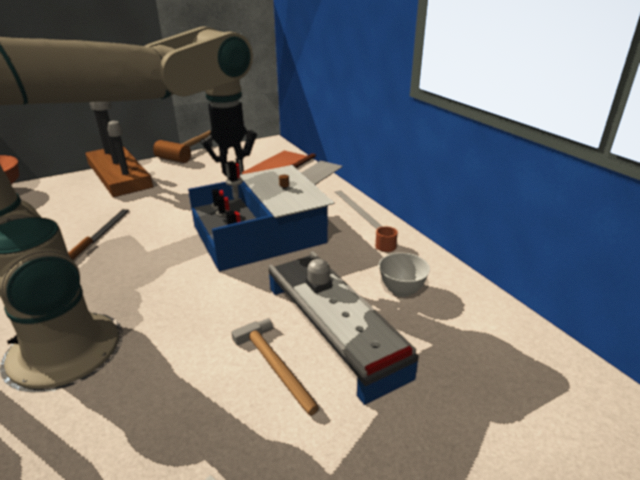

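Pin A is held at (233,180) and squeezed, with width 0.285. I'll carry it to hole1.

```bash
python3 -m inch '{"offset":[[-20,3,0],[-60,9,0],[-100,15,0],[-140,20,0],[-180,26,0],[-220,32,0],[-260,38,0],[-300,43,0]],"twist":[[0,0,0],[0,0,0],[0,0,0],[0,0,-1],[0,0,-1],[0,0,-1],[0,0,-1],[0,0,-1]]}'
python3 -m inch '{"offset":[[-40,5,0],[-80,10,0],[-120,15,0],[-160,21,0],[-190,25,0],[-204,27,0],[-204,27,0],[-204,27,0]],"twist":[[0,0,0],[0,0,0],[0,0,0],[0,0,0],[0,0,0],[0,0,0],[0,0,0],[0,0,0]]}'
python3 - <<'E'
from h import *
need(HOLE[1],148)
E
```

```text
time_s: 11.88
ee_pos: [0.49, -0.1626, 0.2319]
tcp_rot: [-0.002, 0.699, 0.715, -0.001]
wrist_force: [1.4, 0.2, -3.0]
width: 0.283
grasp_force: 40.7
time_s: 12.55
ee_pos: [0.5216, -0.3642, 0.2314]
tcp_rot: [-0.002, 0.7, 0.715, -0.0]
wrist_force: [0.3, 0.6, -2.8]
width: 0.288
grasp_force: 40.7
offset [-5.4  2.5 83.3] twist z -0.09 tilt [-0.003  0.003] ee [ 0.5216 -0.3642  0.2314] w 0.288
```

```bash
python3 -m inch '{"offset":[[-5.2,2.3,30],[-5.2,2.3,60],[-5.2,2.3,80],[-5.2,2.3,83],[-5.2,2.3,83]],"twist":[[0,0,0],[0,0,0],[0,0,0],[0,0,0],[0,0,0]]}'
python3 -m inch '{"offset":[[0,0,4],[0,0,8],[0,0,11],[0,0,14],[0,0,14]],"twist":[[0,0,0],[0,0,0],[0,0,0],[0,0,0],[0,0,0]]}'
python3 - <<'E'
from h import *
need(HOLE[1],93)
s=snapshot("side"); save(s,"side1",(300,280,460,400),5)
E
```

```text
time_s: 12.97
ee_pos: [0.5242, -0.3675, 0.1493]
tcp_rot: [-0.002, 0.699, 0.715, -0.0]
wrist_force: [-0.4, -0.4, -2.0]
width: 0.289
grasp_force: 40.7
time_s: 13.38
ee_pos: [0.5247, -0.3692, 0.1369]
tcp_rot: [-0.0, 0.699, 0.715, 0.0]
wrist_force: [-0.5, 0.3, -2.7]
width: 0.288
grasp_force: 40.7
offset [-0.1 -0.7 43.9] twist z -0.02 tilt [-0.  0.] ee [ 0.5247 -0.3692  0.1369] w 0.288
```

View pics/side1.png

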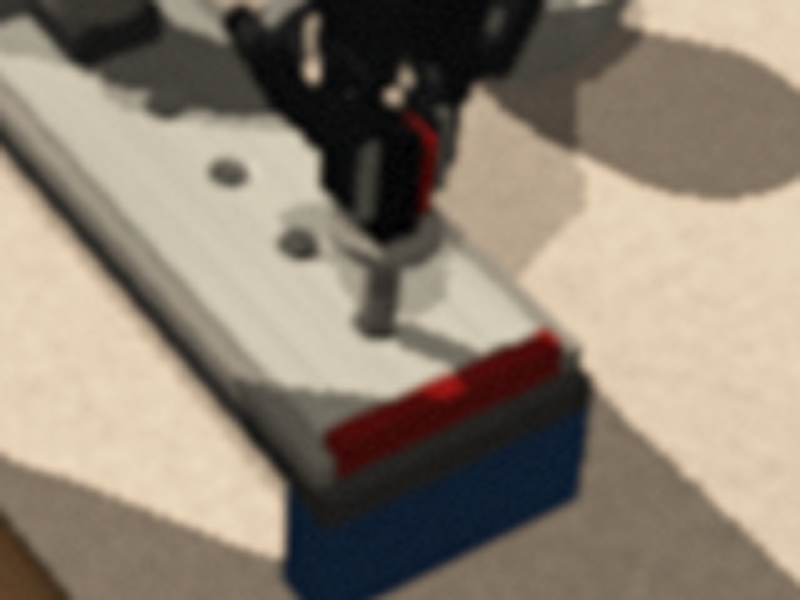

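The tip is in the hole at (378,320) with no contact force. I'll keep going down.

```bash
python3 -m inch '{"offset":[[0,0,4],[0,0,8],[0,0,12],[0,0,16],[0,0,16]],"twist":[[0,0,0],[0,0,0],[0,0,0],[0,0,0],[0,0,0]]}'
python3 -m inch '{"offset":[[0,0,5],[0,0,10],[0,0,15],[0,0,20],[0,0,23],[0,0,25],[0,0,25]],"twist":[[0,0,0],[0,0,0],[0,0,0],[0,0,0],[0,0,0],[0,0,0],[0,0,0]]}'
```

```text
time_s: 13.85
ee_pos: [0.5243, -0.3689, 0.1198]
tcp_rot: [-0.001, 0.699, 0.715, -0.0]
wrist_force: [-0.2, 0.2, -4.0]
width: 0.288
grasp_force: 40.7
time_s: 14.43
ee_pos: [0.5246, -0.3692, 0.0956]
tcp_rot: [-0.0, 0.699, 0.715, -0.0]
wrist_force: [0.5, -0.3, -3.8]
width: 0.282
grasp_force: 40.7
```

```bash
python3 -m inch '{"offset":[[0,0,1],[0,0,2],[0,0,3],[0,0,3]],"twist":[[0,0,0],[0,0,0],[0,0,0],[0,0,0]]}'
python3 -m inch '{"offset":[[0,0,1],[0,0,2],[0,0,2]],"twist":[[0,0,0],[0,0,0],[0,0,0]]}'
```

```text
time_s: 14.77
ee_pos: [0.5249, -0.3694, 0.0934]
tcp_rot: [0.0, 0.699, 0.715, 0.0]
wrist_force: [-0.0, 0.6, -3.2]
width: 0.289
grasp_force: 40.7
time_s: 15.02
ee_pos: [0.5249, -0.3695, 0.0932]
tcp_rot: [0.001, 0.699, 0.715, 0.0]
wrist_force: [-3.6, 2.7, 5.4]
width: 0.285
grasp_force: 43.4
```

Seated at z 0.0932. I'll release, go up and return for pin B.

```bash
python3 -m inch '{"offset":[[0,0,0.5],[0,0,0.5],[0,0,0.5],[0,0,0.5],[0,0,-25],[0,0,-60],[0,0,-100],[0,0,-135]],"twist":[[0,0,0],[0,0,0],[0,0,0],[0,0,0],[0,0,0],[0,0,0],[0,0,0],[0,0,0]]}' 0.4
python3 -m inch '{"offset":[[40,-7,0],[80,-13,0],[120,-20,0],[160,-26,0],[200,-33,0],[240,-39,0],[280,-46,0],[320,-52,0]],"twist":[[0,0,0],[0,0,0],[0,0,0],[0,0,0],[0,0,0],[0,0,0],[0,0,0],[0,0,-1]]}'
python3 - <<'E'
from h import *
need(PIN["B"],78)
s=snapshot("top"); hs=regions_of(s,"pin")
for r in hs:
    p=cloud(s,r["mask"]); print(round(r["score"],2),np.round(r["location"]),np.median(p,0).round(3),np.percentile(p[:,2],97).round(4))
E
```

```text
time_s: 15.68
ee_pos: [0.5247, -0.3692, 0.2285]
tcp_rot: [0.0, 0.699, 0.715, 0.0]
wrist_force: [0.1, -0.2, 0.9]
width: 0.7
grasp_force: 0.0
time_s: 16.35
ee_pos: [0.4648, -0.0488, 0.2265]
tcp_rot: [0.0, 0.693, 0.721, 0.0]
wrist_force: [1.0, -0.1, 0.1]
width: 0.703
grasp_force: 0.0
offset [237.5  -7.9 148.5] twist z -0.74 tilt [0.001 0.   ] ee [ 0.4648 -0.0488  0.2265] w 0.703
0.98 [126. 295.] [0.455 0.33  0.101] 0.118
0.97 [152. 293.] [0.453 0.281 0.105] 0.1179
0.92 [478. 264.] [ 0.521 -0.362  0.109] 0.1286
0.74 [202. 300.] [0.448 0.184 0.106] 0.1178
```

Pin A's top is 10.7 mm above the tops of those still in the box, so it is seated. Next is pin B.

```bash
python3 -m inch '{"offset":[[40,-1,0],[80,-3,0],[120,-4,0],[160,-5,0],[200,-7,0],[230,-8,0],[237.5,-8,0],[237.5,-8,0]],"twist":[[0,0,0],[0,0,-0.7],[0,0,-0.7],[0,0,-0.7],[0,0,-0.7],[0,0,-0.7],[0,0,-0.7],[0,0,-0.7]]}' 0.4
python3 -m inch '{"offset":[[0,0,0],[0,0,0]],"twist":[[0,0,0],[0,0,0]]}'
python3 -c "
from h import *
need(PIN['B'],78)"
```

```text
time_s: 17.12
ee_pos: [0.4481, 0.1878, 0.2261]
tcp_rot: [-0.0, 0.687, 0.726, -0.0]
wrist_force: [0.5, -1.3, 0.3]
width: 0.698
grasp_force: 0.0
time_s: 17.28
ee_pos: [0.4486, 0.1852, 0.2263]
tcp_rot: [0.0, 0.689, 0.725, -0.0]
wrist_force: [0.6, 0.8, -0.6]
width: 0.699
grasp_force: 0.0
offset [  3.1  -0.7 148.3] twist z -0.11 tilt [ 0. -0.] ee [0.4486 0.1852 0.2263] w 0.699
```

```bash
python3 -m inch '{"offset":[[1.5,-0.7,30],[1.5,-0.7,65],[1.5,-0.7,100],[1.5,-0.7,130],[1.5,-0.7,148],[1.5,-0.7,148]],"twist":[[0,0,0],[0,0,0],[0,0,0],[0,0,0],[0,0,0],[0,0,0]]}' 0.4
python3 -m inch '{"offset":[[0,0,0],[0,0,0],[0,0,0],[0,0,0],[0,0,0]],"twist":[[0,0,0],[0,0,0],[0,0,0],[0,0,0],[0,0,0]]}' -1 40
python3 -m inch '{"offset":[[0,0,-15],[0,0,-40],[0,0,-75],[0,0,-110],[0,0,-140],[0,0,-155],[0,0,-155]],"twist":[[0,0,0],[0,0,0],[0,0,0],[0,0,0],[0,0,0],[0,0,0],[0,0,0]]}'
python3 -c "
from h import *
need(HOLE[2],230)"
```

```text
time_s: 17.78
ee_pos: [0.4452, 0.1856, 0.0739]
tcp_rot: [-0.002, 0.689, 0.724, -0.004]
wrist_force: [-0.1, -0.3, -0.2]
width: 0.699
grasp_force: 0.0
time_s: 18.2
ee_pos: [0.4487, 0.1882, 0.0814]
tcp_rot: [0.001, 0.689, 0.725, 0.002]
wrist_force: [-3.5, -1.4, 7.6]
width: 0.288
grasp_force: 40.6
time_s: 18.78
ee_pos: [0.4491, 0.1883, 0.2394]
tcp_rot: [0.002, 0.689, 0.725, 0.005]
wrist_force: [0.2, -0.7, -1.7]
width: 0.283
grasp_force: 40.4
offset [-510.8   47.4    8.4] twist z 1.67 tilt [0.01  0.003] ee [0.4491 0.1883 0.2394] w 0.283
```

```bash
python3 -m inch '{"offset":[[-20,2,0],[-60,6,0],[-100,9,0],[-140,13,0],[-180,17,0],[-220,21,0],[-260,24,0],[-300,28,0]],"twist":[[0,0,0],[0,0,0],[0,0,0],[0,0,1],[0,0,1.6],[0,0,1.6],[0,0,1.6],[0,0,1.6]]}'
python3 -m inch '{"offset":[[-40,5,0],[-80,10,0],[-120,15,0],[-160,20,0],[-195,24,0],[-210,25.7,0],[-210,25.7,0],[-210,25.7,0]],"twist":[[0,0,0],[0,0,0],[0,0,0],[0,0,0],[0,0,0],[0,0,0],[0,0,0],[0,0,0]]}'
python3 -m inch '{"offset":[[0,0,0],[0,0,30],[0,0,60],[0,0,78],[0,0,78],[0,0,78]],"twist":[[0,0,0],[0,0,0],[0,0,0],[0,0,0],[0,0,0],[0,0,0]]}'
python3 -c "
from h import *
need(HOLE[2],137)"
```

```text
time_s: 19.45
ee_pos: [0.4904, -0.1123, 0.2325]
tcp_rot: [-0.0, 0.699, 0.716, -0.0]
wrist_force: [-0.3, 0.2, -2.6]
width: 0.286
grasp_force: 40.4
time_s: 20.12
ee_pos: [0.5212, -0.3199, 0.2317]
tcp_rot: [-0.001, 0.699, 0.715, -0.0]
wrist_force: [-0.6, 0.5, -1.7]
width: 0.288
grasp_force: 40.4
time_s: 20.62
ee_pos: [0.5216, -0.3181, 0.155]
tcp_rot: [-0.001, 0.698, 0.716, -0.0]
wrist_force: [0.2, -0.6, -1.1]
width: 0.289
grasp_force: 40.4
offset [-1.2  1.4 18. ] twist z 0.17 tilt [-0.001  0.001] ee [ 0.5216 -0.3181  0.155 ] w 0.289
```

```bash
python3 -m inch '{"offset":[[-1,1.5,5],[-1,1.5,10],[-1,1.5,14],[-1,1.5,18],[-1,1.5,18]],"twist":[[0,0,0],[0,0,0],[0,0,0],[0,0,0],[0,0,0]]}'
python3 -m inch '{"offset":[[0,0,4],[0,0,8],[0,0,12],[0,0,16],[0,0,16]],"twist":[[0,0,0],[0,0,0],[0,0,0],[0,0,0],[0,0,0]]}'
```

```text
time_s: 21.03
ee_pos: [0.523, -0.3203, 0.1364]
tcp_rot: [-0.001, 0.699, 0.716, -0.0]
wrist_force: [0.9, 0.1, -2.3]
width: 0.288
grasp_force: 40.4
time_s: 21.45
ee_pos: [0.5228, -0.3202, 0.1199]
tcp_rot: [-0.001, 0.699, 0.716, -0.0]
wrist_force: [0.1, 0.3, -3.6]
width: 0.284
grasp_force: 40.4
```

```bash
python3 -m inch '{"offset":[[0,0.3,5],[0,0.3,10],[0,0.3,15],[0,0.3,20],[0,0.3,23],[0,0.3,25],[0,0.3,25]],"twist":[[0,0,0],[0,0,0],[0,0,0],[0,0,0],[0,0,0],[0,0,0],[0,0,0]]}'
python3 -m inch '{"offset":[[0,0,1],[0,0,2],[0,0,3],[0,0,3]],"twist":[[0,0,0],[0,0,0],[0,0,0],[0,0,0]]}'
```

```text
time_s: 22.03
ee_pos: [0.5233, -0.3204, 0.0956]
tcp_rot: [-0.001, 0.699, 0.716, -0.0]
wrist_force: [-0.1, -0.8, -2.4]
width: 0.288
grasp_force: 40.4
time_s: 22.37
ee_pos: [0.5235, -0.3205, 0.0932]
tcp_rot: [-0.0, 0.699, 0.716, 0.0]
wrist_force: [0.4, -0.4, -2.6]
width: 0.288
grasp_force: 40.4
```

```bash
python3 -m inch '{"offset":[[0,0,1],[0,0,2],[0,0,2.7],[0,0,2.7]],"twist":[[0,0,0],[0,0,0],[0,0,0],[0,0,0]]}'
python3 -m inch '{"offset":[[0,0,0],[0,0,0],[0,0,0],[0,0,0],[0,0,-25],[0,0,-60],[0,0,-100],[0,0,-135]],"twist":[[0,0,0],[0,0,0],[0,0,0],[0,0,0],[0,0,0],[0,0,0],[0,0,0],[0,0,0]]}' 0.4
python3 -m inch '{"offset":[[40,-4,0],[80,-8,0],[120,-12,0],[160,-15,0],[200,-19,0],[240,-23,0],[280,-27,0],[320,-30,0]],"twist":[[0,0,0],[0,0,0],[0,0,0],[0,0,0],[0,0,0],[0,0,0],[0,0,0],[0,0,0]]}'
python3 -m inch '{"offset":[[40,-4,0],[80,-8,0],[120,-12,0],[160,-15,0],[200,-19,0],[240,-23,0],[280,-27,0],[290,-27,0]],"twist":[[0,0,0],[0,0,2],[0,0,4],[0,0,6],[0,0,8],[0,0,10],[0,0,11],[0,0,11.3]]}'
python3 -m inch '{"offset":[[0,0,0],[0,0,0],[0,0,0]],"twist":[[0,0,0],[0,0,0],[0,0,0]]}'
python3 -c "
from h import *
need(PIN['C'],78)"
```

```text
time_s: 22.7
ee_pos: [0.5237, -0.3206, 0.0926]
tcp_rot: [0.001, 0.699, 0.716, 0.0]
wrist_force: [-5.8, 2.5, 8.5]
width: 0.288
grasp_force: 43.7
time_s: 23.37
ee_pos: [0.5235, -0.3204, 0.2277]
tcp_rot: [0.0, 0.699, 0.716, 0.0]
wrist_force: [0.6, -0.4, 0.1]
width: 0.7
grasp_force: 0.0
time_s: 24.03
ee_pos: [0.4852, 0.0004, 0.2258]
tcp_rot: [0.0, 0.699, 0.715, 0.0]
wrist_force: [1.1, 0.0, -0.2]
width: 0.703
grasp_force: 0.0
time_s: 24.7
ee_pos: [0.4503, 0.2926, 0.2254]
tcp_rot: [-0.001, 0.764, 0.645, 0.0]
wrist_force: [-0.6, -1.2, 0.2]
width: 0.699
grasp_force: 0.0
time_s: 24.95
ee_pos: [0.4522, 0.2868, 0.2256]
tcp_rot: [0.0, 0.766, 0.643, -0.0]
wrist_force: [-0.5, -0.6, 0.6]
width: 0.704
grasp_force: 0.0
offset [ 1.600e+00 -1.000e-01  1.476e+02] twist z 0.03 tilt [ 0. -0.] ee [0.4522 0.2868 0.2256] w 0.704
```

```bash
python3 -m inch '{"offset":[[1,0.5,30],[1,0.5,65],[1,0.5,100],[1,0.5,130],[1,0.5,147],[1,0.5,147]],"twist":[[0,0,0],[0,0,0],[0,0,0],[0,0,0],[0,0,0],[0,0,0]]}' 0.4
python3 -m inch '{"offset":[[0,0,0],[0,0,0],[0,0,0],[0,0,0],[0,0,0]],"twist":[[0,0,0],[0,0,0],[0,0,0],[0,0,0],[0,0,0]]}' -1 40
python3 -m inch '{"offset":[[0,0,-15],[0,0,-40],[0,0,-75],[0,0,-110],[0,0,-140],[0,0,-155],[0,0,-155]],"twist":[[0,0,0],[0,0,0],[0,0,0],[0,0,0],[0,0,0],[0,0,0],[0,0,0]]}'
python3 -c "
from h import *
need(HOLE[3],230)"
```

```text
time_s: 25.45
ee_pos: [0.4507, 0.286, 0.0741]
tcp_rot: [-0.001, 0.766, 0.642, -0.004]
wrist_force: [-0.7, -0.9, -0.4]
width: 0.7
grasp_force: 0.0
time_s: 25.87
ee_pos: [0.4538, 0.2893, 0.0819]
tcp_rot: [0.0, 0.766, 0.643, 0.002]
wrist_force: [-2.3, -1.0, 7.6]
width: 0.288
grasp_force: 40.8
time_s: 26.45
ee_pos: [0.4541, 0.2895, 0.2399]
tcp_rot: [0.001, 0.766, 0.643, 0.005]
wrist_force: [0.1, 0.5, -2.2]
width: 0.282
grasp_force: 40.4
offset [-538.8  163.1    7.7] twist z -11.23 tilt [0.009 0.005] ee [0.4541 0.2895 0.2399] w 0.282
```

```bash
python3 -m inch '{"offset":[[-20,6,0],[-60,18,0],[-100,30,0],[-140,42,0],[-180,55,0],[-220,67,0],[-260,79,0],[-300,91,0]],"twist":[[0,0,-1],[0,0,-3],[0,0,-5],[0,0,-7],[0,0,-9],[0,0,-11],[0,0,-11.2],[0,0,-11.2]]}'
python3 -m inch '{"offset":[[-40,4,0],[-80,8,0],[-120,12,0],[-160,16,0],[-200,20,0],[-235,23,0],[-248,24.3,0],[-248,24.3,0]],"twist":[[0,0,0],[0,0,0],[0,0,0],[0,0,0],[0,0,0],[0,0,0],[0,0,0],[0,0,0]]}'
python3 -m inch '{"offset":[[0,0,0],[0,0,30],[0,0,60],[0,0,78],[0,0,78],[0,0,78]],"twist":[[0,0,0],[0,0,0],[0,0,0],[0,0,0],[0,0,0],[0,0,0]]}'
python3 -c "
from h import *
need((522.2,-269.9,1.3),137)"
```

```text
time_s: 27.12
ee_pos: [0.4898, -0.0235, 0.2327]
tcp_rot: [-0.0, 0.699, 0.715, -0.0]
wrist_force: [0.8, 0.3, -1.8]
width: 0.285
grasp_force: 40.4
time_s: 27.78
ee_pos: [0.5193, -0.2717, 0.2317]
tcp_rot: [-0.001, 0.701, 0.714, -0.001]
wrist_force: [0.3, 0.3, -2.4]
width: 0.285
grasp_force: 40.4
time_s: 28.28
ee_pos: [0.52, -0.2672, 0.1551]
tcp_rot: [-0.001, 0.699, 0.716, -0.0]
wrist_force: [0.2, -0.6, -0.8]
width: 0.284
grasp_force: 40.4
offset [-2.8  2.2 18.1] twist z 0.07 tilt [-0.002  0.001] ee [ 0.52   -0.2672  0.1551] w 0.284
```

```bash
python3 -m inch '{"offset":[[-2,2.1,5],[-2,2.1,10],[-2,2.1,14],[-2,2.1,18],[-2,2.1,18]],"twist":[[0,0,0],[0,0,0],[0,0,0],[0,0,0],[0,0,0]]}'
python3 -m inch '{"offset":[[0,0,4],[0,0,8],[0,0,12],[0,0,16],[0,0,16]],"twist":[[0,0,0],[0,0,0],[0,0,0],[0,0,0],[0,0,0]]}'
```

```text
time_s: 28.7
ee_pos: [0.5221, -0.2706, 0.1367]
tcp_rot: [-0.001, 0.699, 0.715, -0.0]
wrist_force: [-0.1, -1.0, -2.6]
width: 0.283
grasp_force: 40.4
time_s: 29.12
ee_pos: [0.5223, -0.2697, 0.1207]
tcp_rot: [-0.001, 0.699, 0.715, 0.001]
wrist_force: [0.2, 4.2, -3.3]
width: 0.28
grasp_force: 40.4
```

```bash
python3 -m inch '{"offset":[[1,0,5],[1,0,10],[1,0,15],[1,0,20],[1,0,23],[1,0,25],[1,0,25]],"twist":[[0,0,0],[0,0,0],[0,0,0],[0,0,0],[0,0,0],[0,0,0],[0,0,0]]}'
python3 -m inch '{"offset":[[0,0,1],[0,0,2],[0,0,3],[0,0,3]],"twist":[[0,0,0],[0,0,0],[0,0,0],[0,0,0]]}'
```

```text
time_s: 29.7
ee_pos: [0.5222, -0.2695, 0.0957]
tcp_rot: [-0.001, 0.699, 0.715, 0.0]
wrist_force: [-0.0, 3.9, -3.3]
width: 0.285
grasp_force: 40.3
time_s: 30.03
ee_pos: [0.5223, -0.2694, 0.0936]
tcp_rot: [-0.0, 0.699, 0.715, 0.0]
wrist_force: [-1.8, 5.7, 0.9]
width: 0.285
grasp_force: 41.0
```

```bash
python3 -m inch '{"offset":[[0.7,0,1],[0.7,0,2],[0.7,0,2.3],[0.7,0,2.3]],"twist":[[0,0,0],[0,0,0],[0,0,0],[0,0,0]]}'
python3 -m inch '{"offset":[[0,0,0],[0,0,0],[0,0,0],[0,0,0],[0,0,-25],[0,0,-60],[0,0,-100],[0,0,-135]],"twist":[[0,0,0],[0,0,0],[0,0,0],[0,0,0],[0,0,0],[0,0,0],[0,0,0],[0,0,0]]}' 0.4
python3 -m inch '{"offset":[[40,-4,0],[80,-8,0],[120,-12,0],[160,-15,0],[200,-19,0],[240,-23,0],[280,-27,0],[320,-30,0]],"twist":[[0,0,0],[0,0,0],[0,0,0],[0,0,0],[0,0,0],[0,0,0],[0,0,0],[0,0,0]]}'
python3 -m inch '{"offset":[[40,-4,0],[80,-8,0],[120,-12,0],[160,-15,0],[200,-19,0],[240,-22,0],[280,-24,0],[288,-24,0]],"twist":[[0,0,0],[0,0,2],[0,0,4],[0,0,6],[0,0,8],[0,0,10],[0,0,10.8],[0,0,10.8]]}'
python3 -m inch '{"offset":[[0,0,0],[0,0,0],[0,0,0]],"twist":[[0,0,0],[0,0,0],[0,0,0]]}'
python3 - <<'E'
from h import *
need(PIN['D'],78)
s=snapshot("top")
for r in regions_of(s,"pin"):
    p=cloud(s,r["mask"]); print(round(r["score"],2),np.round(r["location"]),np.median(p,0).round(3),np.percentile(p[:,2],97).round(4))
E
```

```text
time_s: 30.37
ee_pos: [0.5224, -0.2693, 0.0931]
tcp_rot: [0.0, 0.699, 0.715, -0.0]
wrist_force: [-5.7, 6.5, 10.2]
width: 0.284
grasp_force: 43.8
time_s: 31.03
ee_pos: [0.5222, -0.2693, 0.2284]
tcp_rot: [0.0, 0.699, 0.715, -0.0]
wrist_force: [0.9, -0.5, -0.1]
width: 0.702
grasp_force: 0.0
time_s: 31.7
ee_pos: [0.4847, 0.0517, 0.2265]
tcp_rot: [0.001, 0.699, 0.715, 0.0]
wrist_force: [0.9, 0.9, -1.0]
width: 0.704
grasp_force: 0.0
time_s: 32.37
ee_pos: [0.4534, 0.3423, 0.2257]
tcp_rot: [-0.001, 0.762, 0.647, 0.0]
wrist_force: [0.1, 0.7, 0.0]
width: 0.698
grasp_force: 0.0
time_s: 32.62
ee_pos: [0.4553, 0.3363, 0.2263]
tcp_rot: [0.0, 0.764, 0.645, -0.0]
wrist_force: [-0.8, -0.9, 0.6]
width: 0.699
grasp_force: 0.0
offset [  1.8  -0.8 148.3] twist z -0.1 tilt [ 0. -0.] ee [0.4553 0.3363 0.2263] w 0.699
0.72 [456. 262.] [ 0.52  -0.311  0.107] 0.1282
0.67 [125. 292.] [0.455 0.33  0.101] 0.1176
0.63 [479. 263.] [ 0.522 -0.361  0.109] 0.1284
0.63 [432. 263.] [ 0.518 -0.262  0.109] 0.1286
```

```bash
python3 -m inch '{"offset":[[1.2,-0.3,30],[1.2,-0.3,65],[1.2,-0.3,100],[1.2,-0.3,130],[1.2,-0.3,148],[1.2,-0.3,148]],"twist":[[0,0,0],[0,0,0],[0,0,0],[0,0,0],[0,0,0],[0,0,0]]}' 0.4
python3 -m inch '{"offset":[[0,0,0],[0,0,0],[0,0,0],[0,0,0],[0,0,0]],"twist":[[0,0,0],[0,0,0],[0,0,0],[0,0,0],[0,0,0]]}' -1 40
python3 -m inch '{"offset":[[0,0,-15],[0,0,-40],[0,0,-75],[0,0,-110],[0,0,-140],[0,0,-155],[0,0,-155]],"twist":[[0,0,0],[0,0,0],[0,0,0],[0,0,0],[0,0,0],[0,0,0],[0,0,0]]}'
python3 -c "
from h import *
need((521.1,-219.3,1.3),230)"
```

```text
time_s: 33.22
ee_pos: [0.4528, 0.3362, 0.0735]
tcp_rot: [-0.0, 0.764, 0.645, -0.004]
wrist_force: [-1.2, -0.6, -1.0]
width: 0.702
grasp_force: 0.0
time_s: 33.63
ee_pos: [0.456, 0.3396, 0.0818]
tcp_rot: [0.0, 0.763, 0.646, 0.003]
wrist_force: [-0.7, -1.9, 6.7]
width: 0.285
grasp_force: 40.7
time_s: 34.22
ee_pos: [0.456, 0.3397, 0.2397]
tcp_rot: [0.001, 0.763, 0.646, 0.005]
wrist_force: [-0.9, -0.9, -2.9]
width: 0.289
grasp_force: 40.6
offset [-540.6  156.6    7.1] twist z -10.82 tilt [0.009 0.006] ee [0.456  0.3397 0.2397] w 0.289
```

```bash
python3 -m inch '{"offset":[[-20,6,0],[-60,17,0],[-100,29,0],[-140,41,0],[-180,52,0],[-220,64,0],[-260,75,0],[-300,87,0]],"twist":[[0,0,-1],[0,0,-3],[0,0,-5],[0,0,-7],[0,0,-9],[0,0,-10.8],[0,0,-10.8],[0,0,-10.8]]}'
python3 -m inch '{"offset":[[-40,4,0],[-80,8,0],[-120,12,0],[-160,15,0],[-200,19,0],[-235,22,0],[-249,23.3,0],[-249,23.3,0]],"twist":[[0,0,0],[0,0,0],[0,0,0],[0,0,0],[0,0,0],[0,0,0],[0,0,0],[0,0,0]]}'
python3 -m inch '{"offset":[[0,0,0],[0,0,0],[0,0,30],[0,0,60],[0,0,78],[0,0,78],[0,0,78]],"twist":[[0,0,0],[0,0,0],[0,0,0],[0,0,0],[0,0,0],[0,0,0],[0,0,0]]}'
python3 -c "
from h import *
need((521.1,-219.3,1.3),137)"
```

```text
time_s: 34.88
ee_pos: [0.49, 0.0267, 0.2322]
tcp_rot: [-0.0, 0.699, 0.715, -0.0]
wrist_force: [0.1, 0.3, -1.8]
width: 0.287
grasp_force: 40.5
time_s: 35.55
ee_pos: [0.5189, -0.2227, 0.2315]
tcp_rot: [-0.001, 0.701, 0.713, -0.001]
wrist_force: [-0.3, 0.3, -1.8]
width: 0.285
grasp_force: 40.6
time_s: 36.13
ee_pos: [0.5195, -0.2183, 0.155]
tcp_rot: [-0.001, 0.699, 0.716, -0.0]
wrist_force: [0.2, 0.4, -1.4]
width: 0.286
grasp_force: 40.6
offset [-1.1  1.6 18. ] twist z 0.08 tilt [-0.001  0.001] ee [ 0.5195 -0.2183  0.155 ] w 0.286
```

```bash
python3 -m inch '{"offset":[[-0.3,1.5,5],[-0.3,1.5,10],[-0.3,1.5,14],[-0.3,1.5,18],[-0.3,1.5,18]],"twist":[[0,0,0],[0,0,0],[0,0,0],[0,0,0],[0,0,0]]}'
python3 -m inch '{"offset":[[0,0,4],[0,0,8],[0,0,12],[0,0,16],[0,0,16]],"twist":[[0,0,0],[0,0,0],[0,0,0],[0,0,0],[0,0,0]]}'
```

```text
time_s: 36.55
ee_pos: [0.5209, -0.2199, 0.1365]
tcp_rot: [-0.001, 0.699, 0.715, -0.0]
wrist_force: [0.0, -0.1, -3.1]
width: 0.286
grasp_force: 40.6
time_s: 36.97
ee_pos: [0.521, -0.2193, 0.1201]
tcp_rot: [-0.001, 0.699, 0.715, 0.0]
wrist_force: [1.8, 3.6, -4.1]
width: 0.281
grasp_force: 40.6
```

```bash
python3 -m inch '{"offset":[[1.3,0.3,5],[1.3,0.3,10],[1.3,0.3,15],[1.3,0.3,20],[1.3,0.3,23],[1.3,0.3,25],[1.3,0.3,25]],"twist":[[0,0,0],[0,0,0],[0,0,0],[0,0,0],[0,0,0],[0,0,0],[0,0,0]]}'
python3 -m inch '{"offset":[[0,0,1],[0,0,2],[0,0,3],[0,0,4],[0,0,5],[0,0,5]],"twist":[[0,0,0],[0,0,0],[0,0,0],[0,0,0],[0,0,0],[0,0,0]]}'
```

```text
time_s: 37.55
ee_pos: [0.5212, -0.2188, 0.0955]
tcp_rot: [-0.0, 0.699, 0.715, -0.0]
wrist_force: [0.3, 0.7, -4.8]
width: 0.284
grasp_force: 40.5
time_s: 38.05
ee_pos: [0.5215, -0.2188, 0.093]
tcp_rot: [0.0, 0.699, 0.715, 0.0]
wrist_force: [-6.3, 3.5, 8.4]
width: 0.285
grasp_force: 43.8
```

```bash
python3 -m inch '{"offset":[[0,0,0],[0,0,0],[0,0,0],[0,0,0],[0,0,-25],[0,0,-60],[0,0,-100],[0,0,-135]],"twist":[[0,0,0],[0,0,0],[0,0,0],[0,0,0],[0,0,0],[0,0,0],[0,0,0],[0,0,0]]}' 0.6
python3 -m inch '{"offset":[[40,0,0],[80,0,0],[120,0,0],[120,0,0],[120,0,0]],"twist":[[0,0,0],[0,0,0],[0,0,0],[0,0,0],[0,0,0]]}'
python3 - <<'E'
from h import *
s=snapshot("top"); save(s,"top3")
for r in regions_of(s,"pin"):
    p=cloud(s,r["mask"]); print(round(r["score"],2),np.round(r["location"]),np.median(p,0).round(3),np.percentile(p[:,2],97).round(4))
r=regions_of(s,"cover")[0]; p=cloud(s,r["mask"]); q=p[(p[:,2]>.12)&(p[:,2]<.14)]
print("cover",rect(q),np.median(q[:,2]))
c=cloud(s,np.ones((480,640),bool)); b=c[(c[:,2]>.15)&(c[:,2]<.175)&(c[:,1]>.1)&(c[:,1]<.4)&(c[:,0]>.4)&(c[:,0]<.75)]; print("knob",len(b),rect(b))
need((621,232,-2.7),240)
E
```

```text
time_s: 38.72
ee_pos: [0.5214, -0.2188, 0.2286]
tcp_rot: [0.0, 0.699, 0.715, 0.0]
wrist_force: [1.6, 0.1, 0.3]
width: 0.801
grasp_force: 0.0
time_s: 39.13
ee_pos: [0.519, -0.0972, 0.2267]
tcp_rot: [0.001, 0.698, 0.716, 0.0]
wrist_force: [0.3, -0.2, -0.9]
width: 0.802
grasp_force: 0.0
0.87 [479. 262.] [ 0.522 -0.361  0.11 ] 0.1288
0.83 [455. 262.] [ 0.52 -0.31  0.11] 0.1286
cover (array([631., 256.]), array([291.4, 171.4]), 87.49) 0.12873600019171905
knob 231 (array([630.4, 254.5]), array([28.9, 27.9]), 83.85)
offset [329.5 109.2 -13.9] twist z 3.92 tilt [ 0. -0.] ee [ 0.5188 -0.0997  0.2262] w 0.802
```

View pics/top3.png

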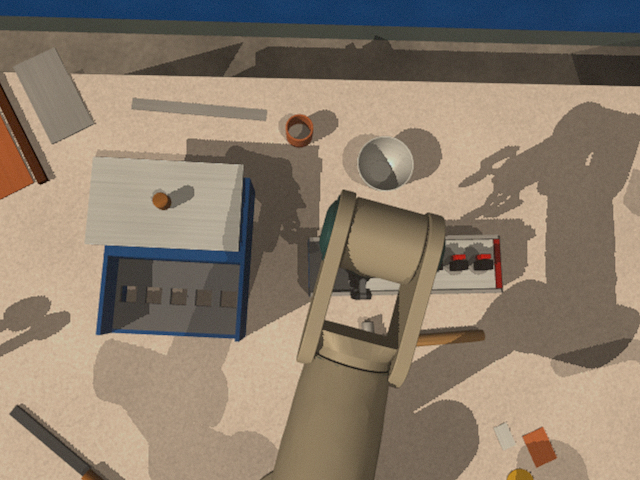

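All five pockets are empty. The cover was knocked aside and its knob is now at (161,201), about 24 mm towards +y. I'll take the knob where it is now.

```bash
python3 -m inch '{"offset":[[37,12,0],[74,25,0],[111,38,0],[148,50,0],[185,63,0],[222,76,0],[259,88,0],[296,101,0]],"twist":[[0,0,0],[0,0,0],[0,0,0],[0,0,1],[0,0,2],[0,0,3],[0,0,3.8],[0,0,3.8]]}' 0.6
python3 -m inch '{"offset":[[30,8,0],[56,15,0],[56,15,0],[56,15,0],[56,15,0]],"twist":[[0,0,0],[0,0,0],[0,0,0],[0,0,0],[0,0,0]]}'
python3 - <<'E'
from h import *
need((631,255.7,-2.5),139)
E
```

```text
time_s: 39.95
ee_pos: [0.6141, 0.1998, 0.226]
tcp_rot: [0.0, 0.724, 0.69, -0.0]
wrist_force: [0.3, -1.0, -0.0]
width: 0.803
grasp_force: 0.0
time_s: 40.37
ee_pos: [0.6311, 0.2532, 0.2258]
tcp_rot: [0.0, 0.723, 0.691, -0.0]
wrist_force: [-0.2, 0.2, 1.2]
width: 0.8
grasp_force: 0.0
offset [ 2.5 -0.2 86.8] twist z -0.12 tilt [-0.001 -0.001] ee [0.6311 0.2532 0.2258] w 0.8
```

```bash
python3 -m inch '{"offset":[[1.7,0,30],[1.7,0,60],[1.7,0,80],[1.7,0,86.5],[1.7,0,86.5]],"twist":[[0,0,0],[0,0,0],[0,0,0],[0,0,0],[0,0,0]]}' 0.4
python3 -m inch '{"offset":[[0,0,0],[0,0,0],[0,0,0],[0,0,0],[0,0,0],[0,0,0]],"twist":[[0,0,0],[0,0,0],[0,0,0],[0,0,0],[0,0,0],[0,0,0]]}' -1 50
python3 - <<'E'
from h import *
s=snapshot("top")
# floor pockets / rims: project to box frame guess
hsv=cv2.cvtColor(s["pixels"],cv2.COLOR_RGB2HSV); b=(hsv[...,0]>100)&(hsv[...,0]<125)&(hsv[...,1]>120); b[:150]=0
p=cloud(s,b); p=p[(p[:,2]>.117)&(p[:,2]<.135)]
a=np.radians(-2.7); ex=np.array([np.cos(a),np.sin(a)]); ey=np.array([-np.sin(a),np.cos(a)])
d=(p[:,:2]-[.4516,.2402])*1000; X=d@ex; Y=d@ey
k=(abs(Y)<150)&(X>-100)&(X<260); X=X[k];Y=Y[k]
for lo,hi in [(-60,-30),(-30,0),(0,30),(30,60)]:
    m=(X>lo)&(X<hi); m1=m&(Y<-100); m2=m&(Y>100)
    print(lo,[np.percentile(Y[q],[2,50,98]).round(1) if q.sum()>3 else 0 for q in (m1,m2)])
m=(abs(Y)>126); print("x min/max",np.percentile(X[m],[0.5,99.5]).round(1))
m=(abs(Y)<110)&(X<110); print("inner edge",np.percentile(X[m],[1,50,99]).round(1))
r=regions_of(s,"cover")[0]; q=cloud(s,r["mask"]); q=q[(q[:,2]>.12)&(q[:,2]<.14)]; print(rect(q))
need((451.6+0,240.2,-2.7),139)
E
```

```text
time_s: 40.78
ee_pos: [0.6301, 0.2546, 0.1379]
tcp_rot: [-0.001, 0.723, 0.691, -0.002]
wrist_force: [0.4, 1.3, 0.5]
width: 0.698
grasp_force: 0.0
time_s: 41.28
ee_pos: [0.6315, 0.2564, 0.1429]
tcp_rot: [0.001, 0.723, 0.691, 0.002]
wrist_force: [-1.5, -1.8, 7.1]
width: 0.33
grasp_force: 50.2
-60 [array([-134.5, -131.8, -128.7]), array([123. , 126.5, 129.7])]
-30 [array([-134.6, -131.6, -128.4]), array([128.3, 129.3, 130. ])]
0 [array([-134.6, -131.9, -128.4]), 0]
30 [array([-134.4, -131.7, -128.1]), 0]
x min/max [-73.2 234.9]
inner edge [73.7 83.1 92.4]
(array([631.6, 249.3]), array([278.3, 170.6]), 87.57)
offset [ -24.2 -179.     3.1] twist z 0.17 tilt [0.004 0.001] ee [0.6315 0.2564 0.1429] w 0.333
```

```bash
python3 -m inch '{"offset":[[-5,0,0],[-13,0,0],[-21,0,0],[-25,0,0],[-25,0,0]],"twist":[[0,0,0],[0,0,0],[0,0,0.2],[0,0,0.2],[0,0,0.2]]}'
python3 -m inch '{"offset":[[0,-8,0],[0,-30,0],[0,-55,0],[0,-80,0],[0,-105,0],[0,-130,0],[0,-155,0],[0,-170,0]],"twist":[[0,0,0],[0,0,0],[0,0,0],[0,0,0],[0,0,0],[0,0,0],[0,0,0],[0,0,0]]}'
python3 -m inch '{"offset":[[0,-6,0],[0,-9.6,0],[0,-9.6,0],[0,-9.6,0]],"twist":[[0,0,0],[0,0,0],[0,0,0],[0,0,0]]}'
python3 -c "
from h import *
need((450.9,239.2,-2.7),142)"
```

```text
time_s: 41.8
ee_pos: [0.6305, 0.2322, 0.1429]
tcp_rot: [0.001, 0.724, 0.69, 0.003]
wrist_force: [-0.9, 1.0, 5.5]
width: 0.337
grasp_force: 50.1
time_s: 42.47
ee_pos: [0.4601, 0.2401, 0.1428]
tcp_rot: [0.002, 0.724, 0.69, 0.003]
wrist_force: [6.7, -0.8, 5.4]
width: 0.333
grasp_force: 50.8
time_s: 42.8
ee_pos: [0.4513, 0.2405, 0.1428]
tcp_rot: [0.001, 0.724, 0.69, 0.002]
wrist_force: [-2.0, -1.1, 10.2]
width: 0.328
grasp_force: 51.2
offset [-1.4 -0.4  0.8] twist z -0.01 tilt [0.004 0.002] ee [0.4513 0.2405 0.1428] w 0.328
```

Close enough; the spread in the estimates is about 1 mm. I'll release, back away and verify.

```bash
python3 -m inch '{"offset":[[-1,0,0],[-1,0,0],[-1,0,0]],"twist":[[0,0,0],[0,0,0],[0,0,0]]}'
python3 -m inch '{"offset":[[0,0,0],[0,0,0],[0,0,0],[0,0,-20],[0,0,-55],[0,0,-90],[0,0,-125],[0,0,-125]],"twist":[[0,0,0],[0,0,0],[0,0,0],[0,0,0],[0,0,0],[0,0,0],[0,0,0],[0,0,0]]}' 0.4
python3 -m inch '{"offset":[[-40,-5,0],[-80,-10,0],[-120,-15,0],[-160,-20,0],[-200,-25,0],[-230,-30,0],[-230,-30,0],[-230,-30,0]],"twist":[[0,0,0],[0,0,0],[0,0,0],[0,0,0],[0,0,0],[0,0,0],[0,0,0],[0,0,0]]}'
python3 - <<'E'
from h import *
s=snapshot("top"); save(s,"top4")
r=regions_of(s,"cover")[0]; p=cloud(s,r["mask"]); q=p[(p[:,2]>.12)&(p[:,2]<.14)]; print("cover",rect(q),np.median(q[:,2]))
hsv=cv2.cvtColor(s["pixels"],cv2.COLOR_RGB2HSV); b=(hsv[...,0]>100)&(hsv[...,0]<125)&(hsv[...,1]>120); b[:150]=0
q=cloud(s,b); q=q[(q[:,2]>.117)&(q[:,2]<.135)]; print("ledge",len(q),rect(q))
for r in regions_of(s,"pin"):
    p=cloud(s,r["mask"]); print(round(r["score"],2),np.round(r["location"]),np.median(p,0).round(3),np.percentile(p[:,2],97).round(4))
r=regions_of(s,"stake")[0]; p=cloud(s,r["mask"]); p=p[(p[:,2]>.1)&(p[:,2]<.145)]; print("stake",rect(p))
E
```

```text
time_s: 43.05
ee_pos: [0.4513, 0.2406, 0.1428]
tcp_rot: [-0.0, 0.723, 0.69, 0.003]
wrist_force: [-1.6, 3.7, 9.3]
width: 0.334
grasp_force: 51.1
time_s: 43.72
ee_pos: [0.4519, 0.2396, 0.2727]
tcp_rot: [0.002, 0.724, 0.69, 0.006]
wrist_force: [1.5, -0.2, 1.2]
width: 0.7
grasp_force: 0.0
time_s: 44.38
ee_pos: [0.409, 0.0094, 0.2646]
tcp_rot: [-0.0, 0.725, 0.689, 0.0]
wrist_force: [0.3, 0.1, 0.6]
width: 0.697
grasp_force: 0.0
cover (array([452., 240.]), array([290.5, 172.3]), 87.37) 0.12881275435631123
ledge 10833 (array([613.1, 230.3]), array([265.3, 154.6]), 87.71)
0.96 [433. 263.] [ 0.52  -0.263  0.109] 0.1284
0.91 [480. 264.] [ 0.521 -0.361  0.111] 0.1286
0.65 [405. 263.] [ 0.518 -0.212  0.116] 0.1284
stake (array([ 524.5, -229.9]), array([ 46.8, 192.5]), 4.5)
```

View pics/top4.png

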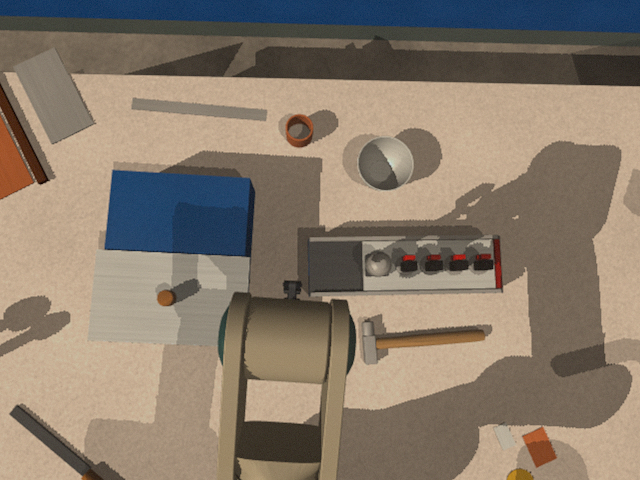

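The cover is back square on the box with its knob at (166,298). All four pins are down, at (409..484,263), and the bowl, hammer and offcut are where they started. Handing in.

```bash
python3 -c "
from workcell import hand_in
print(hand_in())"
```

```text
the job is handed in; nothing more can be done
None
```

I handed the job in at about 44 s: the carriage is home against the red stop, all four pins in the box are seated in its holes and released, and the cover is back on the empty box; the hand-in returned no verdict.

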